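Clear the board holder and hold its spring jaw open at the mark

TASK

Get the board holder ready for the next board: with the scraper block held in the gripper, push all four loose parts along the bed into the yellow scrap tray at its side, without the fingers touching the parts, then stand the scraper upright on the bench again, clear of the holder, and let go of it. Then take the green pull tab and pull the sprung jaw out until its white pointer is level with the red marker, and keep it there: finish while still holding the jaw at the mark, do not let it go. Leave the other things on the bench alone.

Things in the scene. Friction and masses are not known exactly. Their poses are not given: they have to be found in the camera images.
- holder: Board holder, fixed on a blue mat 3 mm thick: dark slab with pale bed on top, 26 mm high, spanning x -150..+85, y -60..+70 mm about the origin, which lies on the mat below the bed. A fixed jaw (x +56..+80, top 44 mm up) at its +x end faces a sprung jaw that pulls out along -x. Both jaws span y -55..+55; a yellow tray is on the -y side
- bed (a point): Middle of the channel between the jaws, on the bed's surface (26 mm above the mat); axes as the holder's. The channel is level, runs along the holder's y, 62 mm wide between the jaws at rest, open at both ends; the bed goes from 60 mm towards the tray (-y) to 70 mm the other way (+y), and the last 35 mm at +y start free of loose parts
- tray (a point): Middle of the yellow scrap tray's floor, 3 mm above the mat; axes as the holder's. The tray is open on top, fixed against the slab's -y side, 90 mm (x) by 63 mm (y) inside, its walls' top 24 mm above the mat (2 mm below the bed), so what is pushed along the channel over the bed's edge drops in
- jaw: Sprung jaw: aluminium bar 20 mm thick, top 44 mm above the mat, with a 24 mm wide stem (top 38 mm up) towards -x that ends in an upright green pull tab. Axes as the holder's, origin the holder's when at rest; pulls out along the holder's -x, 0 to 50 mm. The spring pulls it back with 3 N at rest plus 1.2 N per 10 mm: it snaps back when let go
- jaw_tab (a point): Middle of the top face of the green pull tab, 85 mm above the mat. The tab is upright, 12 mm thick along the holder's x, 40 mm wide along y, free all round for its upper 40 mm; 47 mm of space between it and the jaw's bar. Moves with the jaw
- jaw_pointer (a point): Tip of the white pointer, a tongue 4 mm wide on the +y side of the jaw's stem. Moves with the jaw
- marker: Red marker on the slab beside the stem, 10 x 20 x 12 mm with a narrow nose towards the stem; axes as the holder's. Its origin lies on its centre line. The pointer is at the mark when side by side with it (same position along the holder's x). It stands 20 to 36 mm out (-x) from the pointer's rest position, differently each time
- scraper: Scraper block standing upright on the mat: black foot 50 x 26 x 14 mm (50 along its x), above it an orange grip 38 x 20 mm (20 along its y) up to 64 mm height. Origin at the centre of its underside; about 90 g
- chip0: Green loose part (old component) 14 x 14 x 7 mm, about 10 g, lying on the bed between the jaws; origin at the centre of its underside
- chip1: Black loose part (old component) 14 x 14 x 7 mm, about 10 g, lying on the bed between the jaws; origin at the centre of its underside
- chip2: Green loose part (old component) 14 x 14 x 7 mm, about 10 g, lying on the bed between the jaws; origin at the centre of its underside
- chip3: Black loose part (old component) 14 x 14 x 7 mm, about 10 g, lying on the bed between the jaws; origin at the centre of its underside
- phone: Bystander, leave alone: black phone lying flat, 148 x 71 x 8 mm; origin at the centre of its underside
- module: Bystander, leave alone: dark green memory module lying flat, 80 x 22 x 4 mm; origin at the centre of its underside
- tweezers: Bystander, leave alone: brass tweezers lying flat, 130 x 14 x 5 mm; origin at the centre of its underside
- driver_red: Bystander, leave alone: precision screwdriver with red handle lying flat, 155 x 12 x 12 mm; origin at the centre of its underside
- driver_yellow: Bystander, leave alone: precision screwdriver with yellow handle lying flat, 155 x 12 x 12 mm; origin at the centre of its underside
- flux_bottle: Bystander, leave alone: amber bottle, 40 mm across, 90 mm tall; origin at the centre of its underside
- screw_cup: Bystander, leave alone: steel screw bowl, 60 mm across, 35 mm tall; origin at the centre of its underside
Not all that is in view belongs to the job. Of the things that look like the scraper, take the one that is farthest from the robot's base at the start.

How it is judged:
By the outcome, as a careful person would: the job done as asked, in the order asked, and still so for the second after the job is handed in, while the arm keeps its last pose, push and grip.
It also fails if it takes over 51 s, if anything falls off the work surface, if the arm or the gripper's body presses on something with over 40 N, if the wrist force passes 120 N, or if a joint passes its speed limit or range.

ROBOT

A 7-joint arm with a two-finger parallel gripper is mounted at the origin on the work surface. World frame = base frame: x ahead of the robot, y to its left, z up, the work surface at z = 0. Lengths are in m, angles in rad, forces in N, time in s.
With the tool pointing down it reaches from about 0.375 to 0.925 m from the base axis. Payload 3.1 kg.
Tool frame: the origin (TCP) lies at the very end of the fingers, on their centre line; the grasp point (between the pads) lies arm.tcp_to_grasp behind it (arm.tcp_to_grasp is the distance from the TCP to the grasp point, in m); z points along the fingers, y is the direction in which the jaws open and shut (so a half turn about z gives the same grasp; the last joint's range is limited). The gripper opens to 85 mm and grips with 20 to 120 N. Pads are 22 mm wide; open, the fingers measure 114 mm over their backs; the gripper's body (76 mm by 85 mm) begins 54 mm behind the grasp point. The pads swing forward as they close: fully open they stand 13 mm farther back than shut.
Start: joints at [1.18, 0.383, 0.044, 1.598, -0.018, 1.161, -0.05], TCP at [0.188, -0.622, 0.231] pointing down, gripper open.
Joint ranges: [-2.61, 2.61], [-0.41, 2.15], [-1.48, 1.57], [0, 2.5], [-1.57, 4.71], [0.05, 1.97], [-2.85, 2.85]. Speed limits (rad/s): [2.79, 2.79, 3.14, 3.14, 3.14, 3.14, 3.14].

INTERFACE

Orientations are given as a unit quaternion [x, y, z, w].
In Python, from cell import arm gives the robot as it stands.
- The arm moves only by the tool jog_arm, never from a script. Its argument "rows" is a list of rows, each an object of numbers: "x", "y", "z": the shift along the tool's x, y, z in cm; "turn": the turn about the tool's z in units of 6 degrees (1.0 is 6 degrees). In form: [{"x": .., "y": .., "z": .., "turn": ..}, ...]. A call has 1 to 20 rows; each row shifts and turns the commanded pose from where the row before left it, along the tool's axes as they then stand; what a row does not reach is not made up. A row lasts 1/8 s, in which the tool goes at most 62.5 mm and 10.7 degrees, less where a joint would pass 70% of its speed; a pose out of reach is approached as far as the arm can. A call with a gripper value outside its range is refused whole. "jaw" is the closure, from 0 (fully open) to 1 (shut), set as the call begins (left out, the last holds). The fingers move at their own pace and stop on an object; "force" is the grip in N (left out, the last holds). Time passes only in rows, so rows that do not move let the fingers close. It gives the time, the measured TCP pose, the force and the opening at its end, in the units of the state.
- arm.get_state(): the state, without advancing time (a new reading comes with each control period).
- arm.camera(name): name is "side" or "top" or "wrist"; returns a dict with "img" (400x640x3 uint8, blue, green, red), "K" (3x3 intrinsics, pixels), "distortion" ([k1, k2, p1, p2, k3] as OpenCV has them; the pictures are not rectified), "world_to_cam" (4x4, takes a point from world to camera coordinates); the wrist camera has in their place "hand_eye" (4x4, takes a point from camera to tool coordinates, whose origin is the TCP and whose axes are the flange's). Camera axes: x right, y down, z forward; pixel columns grow to the right and rows downward; lengths in m; the calibration is good to about 2 mm. A picture is of the moment at which its call begins: read the wrist's pose just before it. There is no depth.
- arm.job_done(): hands the job in, once; it reports no verdict.
The state is a dict: "time_s": time; "joint_positions": joint angles; "qd": joint speeds; "effort": joint torques, N m; "tool_pos": TCP position; "tool_rot": TCP orientation; "ft_force": force on the tool from outside, world axes, zero at the start; "torque": the same for the moment, N m; "grip_width": finger opening in m.
Only numpy, scipy, OpenCV 4.12 (cv2) and the standard library are available. Lean on these libraries where they do the work, as an engineer would, in place of code of your own. Each camera call takes 0.05 s, during which the arm holds its last target.

## Working session

There is one attempt and no reset: what is moved stays moved. The work goes in short steps, Python scripts to look and compute and a tool call to move; the robot and the scene stay as the last step left them, time stands still between calls to the robot, and variables do not carry over. Pictures are saved under pics/ and viewed, and the job is handed in when it is done.

Besides the shell and the picture viewer there is one more tool, called after "Emit:" in YAML: its name, and indented under it one key for each argument. jog_arm: Moves the arm, as the interface text tells. Its arguments: {"type":"object","properties":{"rows":{"type":"array","items":{"type":"object","properties":{"x":{"type":"number"},"y":{"type":"number"},"z":{"type":"number"},"turn":{"type":"number"}}}},"jaw":{"type":"number"},"force":{"type":"number"}},"required":["rows"]}

```bash
ls; mkdir -p pics; python3 - <<'E'
from cell import arm
import cv2
s=arm.get_state();print(s); print(arm.tcp_to_grasp)
for n in("side","top","wrist"):
    c=arm.camera(n);cv2.imwrite(f"pics/{n}0.png",c["img"]);print(n,c["K"],c["distortion"],c.get("world_to_cam"),c.get("hand_eye"))
E
```

```text
pics
{'time_s': 0.0, 'joint_positions': array([ 1.18022571,  0.38387017,  0.04381338,  1.59960919, -0.01793361,
        1.16122306, -0.04990836]), 'qd': array([-0.00090394, -0.00169388,  0.00244384,  0.0009805 , -0.00115529,
        0.00046096, -0.0009312 ]), 'effort': array([ 8.48500604e-04, -4.33458602e+01,  1.02476668e+00, -2.49513119e+01,
        1.05556677e-02,  1.13772854e-02, -7.69820154e-07]), 'tool_pos': array([ 0.18732805, -0.6214068 ,  0.22984782]), 'tool_rot': array([ 9.89298297e-01,  1.45900763e-01, -2.52016571e-04, -1.33530352e-03]), 'ft_force': array([ 0.50664089, -0.46094301, -0.34188529]), 'torque': array([-0.03612535,  0.04193225,  0.0079351 ]), 'grip_width': 0.08524201425320059}
0.0187
side [[389.13751289   0.         324.49199192]
 [  0.         389.13751289 203.94012571]
 [  0.           0.           1.        ]] [-0.01807781  0.          0.          0.          0.        ] [[-0.99961643 -0.02098761 -0.01806961  0.47009596]
 [ 0.00559482  0.4859714  -0.8739568   0.0702084 ]
 [ 0.02712358 -0.87372268 -0.48566758  1.0879455 ]
 [ 0.          0.          0.          
[... 248 characters left out ...]
77571486e-03  8.25818642e-03]
 [-9.83562016e-01 -1.05375138e-03 -1.80567578e-01  5.02344096e-01]
 [ 1.80570548e-01 -4.66207349e-03 -9.83550986e-01  1.34399560e+00]
 [ 0.00000000e+00  0.00000000e+00  0.00000000e+00  1.00000000e+00]] None
wrist [[334.57314336   0.         311.26163428]
 [  0.         334.57314336 202.48459314]
 [  0.           0.           1.        ]] [-0.0615846  0.         0.         0.         0.       ] None [[-1.05834746e-03 -9.61003584e-01 -2.76533888e-01  7.01692176e-02]
 [ 9.99998961e-01 -1.28764745e-03  6.47614850e-04  2.12491619e-04]
 [-9.78438348e-04 -2.76532915e-01  9.61003949e-01 -1.42908913e-01]
 [ 0.00000000e+00  0.00000000e+00  0.00000000e+00  1.00000000e+00]]
```

View pics/top0.png

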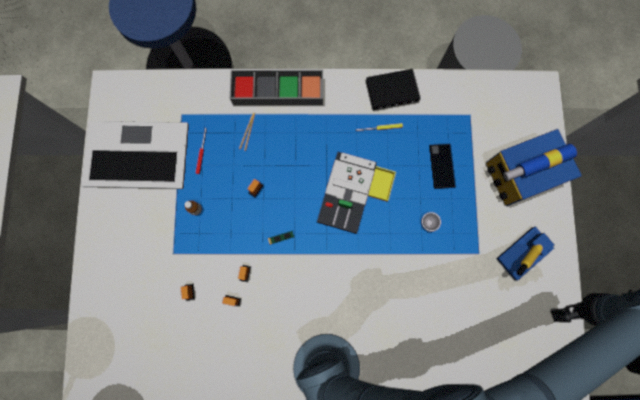

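View pics/side0.png

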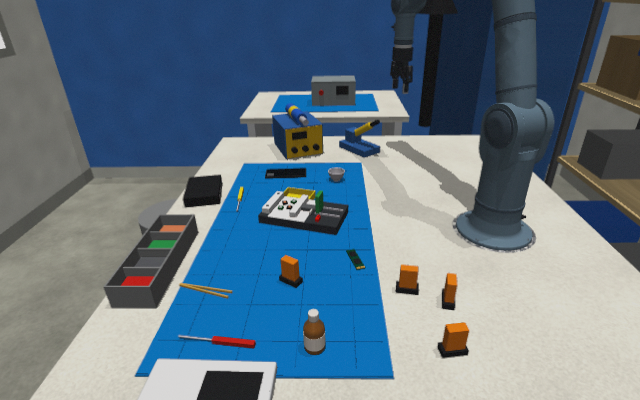

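View pics/wrist0.png

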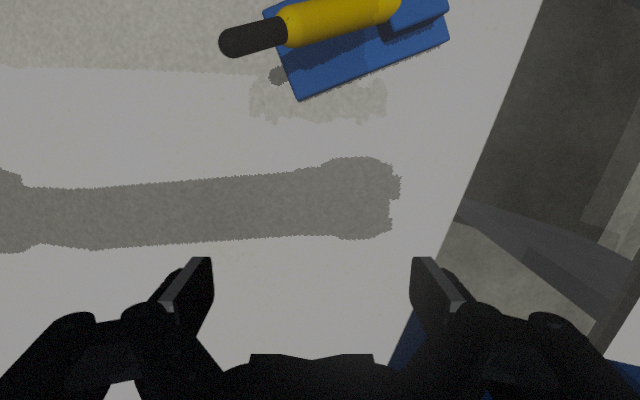

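The top view shows four orange blocks, at (254,187), (244,273), (187,292) and (232,300). The base axis is near (323,368). The holder is at about (345,193), with its tray at (381,183). I'll compute distances and check enlarged crops.

```bash
cat > h.py <<'E'
from cell import arm
import cv2, numpy as np
from scipy.spatial.transform import Rotation as R
def pose(s): 
    T=np.eye(4);T[:3,:3]=R.from_quat(s["tool_rot"]).as_matrix();T[:3,3]=s["tool_pos"];return T
def cam(n):
    s=arm.get_state();c=arm.camera(n)
    c["c2w"]=np.linalg.inv(c["world_to_cam"]) if n!="wrist" else pose(s)@c["hand_eye"]
    c["D"]=np.array(c["distortion"]);return c
def cast(c,px,z):
    px=np.atleast_2d(np.array(px,float));p=cv2.undistortPoints(px[:,None],c["K"],c["D"])[:,0]
    d=np.c_[p,np.ones(len(p))]@c["c2w"][:3,:3].T;o=c["c2w"][:3,3]
    return o+d*((z-o[2])/d[:,2])[:,None]
def proj(c,P):
    w=np.linalg.inv(c["c2w"]);rv=cv2.Rodrigues(w[:3,:3])[0]
    return cv2.projectPoints(np.atleast_2d(P).astype(float),rv,w[:3,3],c["K"],c["D"])[0][:,0]
def crop(c,x0,y0,w,h,k,name,interp=cv2.INTER_CUBIC):
    cv2.imwrite("pics/"+name,cv2.resize(c["img"][y0:y0+h,x0:x0+w],None,fx=k,fy=k,interpolation=interp))
E
python3 - <<'E'
from h import *
c=cam("top")
crop(c,300,140,110,105,5,"t_hold.png");crop(c,170,170,110,140,4,"t_scr.png")
hsv=cv2.cvtColor(c["img"],cv2.COLOR_BGR2HSV)
m=cv2.inRange(hsv,(5,150,90),(16,255,255))
for k in cv2.findContours(m,0,2)[0]:
    if cv2.contourArea(k)>15:
        (u,v),sz,a=cv2.minAreaRect(k);p=cast(c,(u,v),.055)[0];print((round(u),round(v)),sz,a,p.round(3),np.hypot(*p[:2]).round(3))
E
```

```text
(229, 300) (12.355316162109375, 6.471832275390625) 11.309932708740234 [0.199 0.284 0.055] 0.347
(185, 292) (12.0, 6.0) 90.0 [0.222 0.417 0.055] 0.472
(243, 273) (6.275716304779053, 12.74754810333252) 11.309932708740234 [0.279 0.247 0.055] 0.373
(253, 186) (5.824352264404297, 11.648704528808594) 33.6900634765625 [0.543 0.222 0.055] 0.586
(310, 86) (17.0, 15.0) 90.0 [0.874 0.048 0.055] 0.876
```

View pics/t_hold.png

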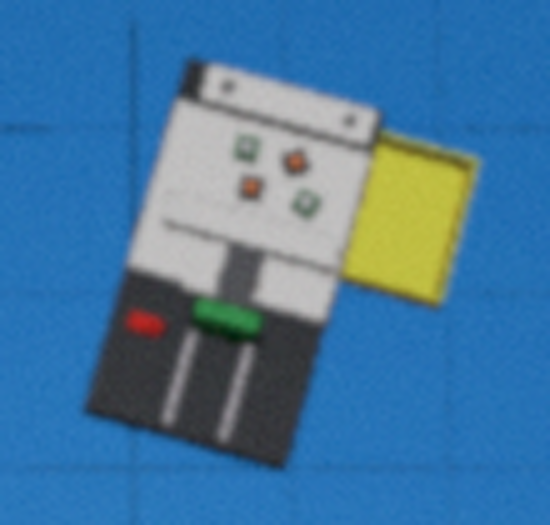

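View pics/t_scr.png

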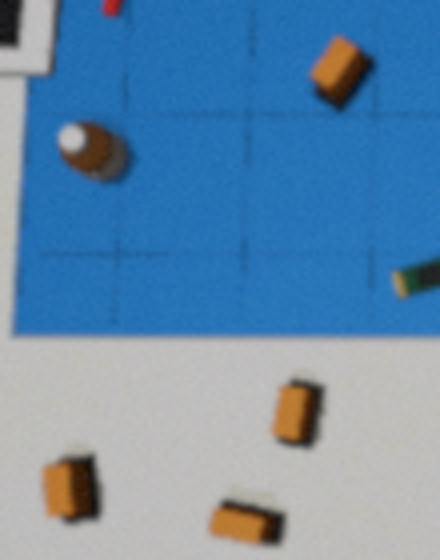

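The scraper is the block on the mat at top-view (254,187). It is 0.586 m from the base, against 0.347, 0.373 and 0.472 m for the other three, and the only one standing on the mat. In the holder crop the fixed jaw is at the image top (+x up and slightly right), the tray on the right (-y), four chips lie between the jaws, and the red marker is left of the green tab. Next I'll move above the holder for a wrist view.

```bash
cat >> h.py <<'E'
def move(target,yaw_deg,s=None):
    s=s or arm.get_state();T=pose(s);d=T[:3,:3].T@(np.array(target)-T[:3,3])*100
    y=np.degrees(np.arctan2(T[1,0],T[0,0]));t=(y-yaw_deg+180)%360-180
    print("t",s["time_s"].__round__(2),"tcp",T[:3,3].round(4),"yaw",y.round(2),"tilt",R.from_quat(s["tool_rot"]).apply([0,0,1]).round(4),"F",s["ft_force"].round(1),"w",round(s["grip_width"],4))
    print("shift cm (present tool axes)",d.round(2),"turn units",round(t/6,2)); return d,t
E
python3 - <<'E'
from h import *
c=cam("top")
f=lambda x,y,z:cast(c,(300+x/5,140+y/5),z)[0].round(3)
print("bed ctr",f(270,175,.029),"tab",f(228,315,.088),"edge dirs",f(180,95,.029),f(130,270,.029))
move([0.50,-0.06,0.25],-14.5)
E
```

```text
bed ctr [ 0.585 -0.09   0.029] tab [ 0.485 -0.059  0.088] edge dirs [ 0.637 -0.033  0.029] [ 0.524 -0.001  0.029]
t 0.25 tcp [ 0.1875 -0.6219  0.2306] yaw 16.78 tilt [-4.0e-04  1.2e-03 -1.0e+00] F [-0.1 -0.2  0.1] w 0.0853
shift cm (present tool axes) [ 46.14 -44.78  -1.89] turn units 5.21
```

Emit:
jog_arm:
  rows:
    - {"x": 3.69, "y": -3.0, "z": -0.13}
    - {"x": 3.69, "y": -3.0, "z": -0.13}
    - {"x": 3.69, "y": -3.0, "z": -0.13}
    - {"x": 3.69, "y": -3.0, "z": -0.13}
    - {"x": 3.69, "y": -3.0, "z": -0.13}
    - {"x": 3.69, "y": -3.0, "z": -0.13}
    - {"x": 3.69, "y": -3.0, "z": -0.13}
    - {"x": 3.69, "y": -3.0, "z": -0.13}
    - {"x": 3.69, "y": -3.0, "z": -0.13}
    - {"x": 3.69, "y": -3.0, "z": -0.13}
    - {"x": 3.69, "y": -3.0, "z": -0.13}
    - {"x": 3.69, "y": -3.0, "z": -0.13}
    - {"x": 3.69, "y": -3.0, "z": -0.13}
    - {"x": 3.69, "y": -3.0, "z": -0.13}
    - {"turn": 1.3}
    - {"turn": 1.3}
    - {"turn": 1.3}
    - {"turn": 1.3}
    - {}

```text
invalid input at $.rows[0]: expected keys x, y, z, turn
```

```bash
python3 - <<'E'
from h import *
c=cam("wrist");cv2.imwrite("pics/w1.png",c["img"]);move([.543,.222,.2],-14.5)
import pickle;pickle.dump(c,open("w1.pkl","wb"))
E
```

```text
t 0.3 tcp [ 0.1875 -0.622   0.2308] yaw 16.77 tilt [-3.e-04  9.e-04 -1.e+00] F [ 0.4 -0.2  0.9] w 0.0857
shift cm (present tool axes) [ 58.4  -70.55   3.14] turn units 5.21
```

View pics/w1.png

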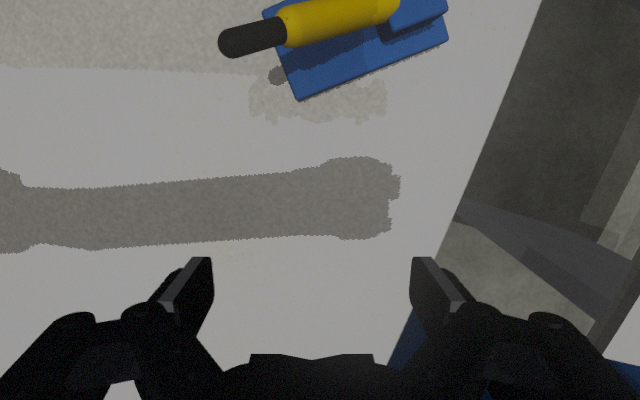

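The move was refused because every row needs all four keys, so the arm has not moved and the picture shows the same start view. I'll send it again with full rows.

Emit:
jog_arm:
  rows:
    - {"x": 3.69, "y": -3.0, "z": -0.13, "turn": 0}
    - {"x": 3.69, "y": -3.0, "z": -0.13, "turn": 0}
    - {"x": 3.69, "y": -3.0, "z": -0.13, "turn": 0}
    - {"x": 3.69, "y": -3.0, "z": -0.13, "turn": 0}
    - {"x": 3.69, "y": -3.0, "z": -0.13, "turn": 0}
    - {"x": 3.69, "y": -3.0, "z": -0.13, "turn": 0}
    - {"x": 3.69, "y": -3.0, "z": -0.13, "turn": 0}
    - {"x": 3.69, "y": -3.0, "z": -0.13, "turn": 0}
    - {"x": 3.69, "y": -3.0, "z": -0.13, "turn": 0}
    - {"x": 3.69, "y": -3.0, "z": -0.13, "turn": 0}
    - {"x": 3.69, "y": -3.0, "z": -0.13, "turn": 0}
    - {"x": 3.69, "y": -3.0, "z": -0.13, "turn": 0}
    - {"x": 3.69, "y": -3.0, "z": -0.13, "turn": 0}
    - {"x": 3.69, "y": -3.0, "z": -0.13, "turn": 0}
    - {"x": 0, "y": 0, "z": 0, "turn": 1.3}
    - {"x": 0, "y": 0, "z": 0, "turn": 1.3}
    - {"x": 0, "y": 0, "z": 0, "turn": 1.3}
    - {"x": 0, "y": 0, "z": 0, "turn": 1.3}
    - {"x": 0, "y": 0, "z": 0, "turn": 0}

```text
time_s: 2.68
tool_pos: [0.5609, -0.0711, 0.2495]
tool_rot: [0.992, -0.125, -0.0, 0.0]
ft_force: [0.3, 0.3, 0.4]
grip_width: 0.0853
```

```bash
python3 - <<'E'
from h import *
c=cam("wrist");cv2.imwrite("pics/w2.png",c["img"]);move([.543,.222,.2],-14.5)
import pickle;pickle.dump(c,open("w1.pkl","wb"))
E
```

```text
t 2.73 tcp [ 0.5609 -0.0711  0.2495] yaw -14.29 tilt [ 0.e+00 -1.e-04 -1.e+00] F [ 0.1 -0.3  0.2] w 0.0852
shift cm (present tool axes) [ -8.97 -27.96   4.95] turn units 0.04
```

View pics/w2.png

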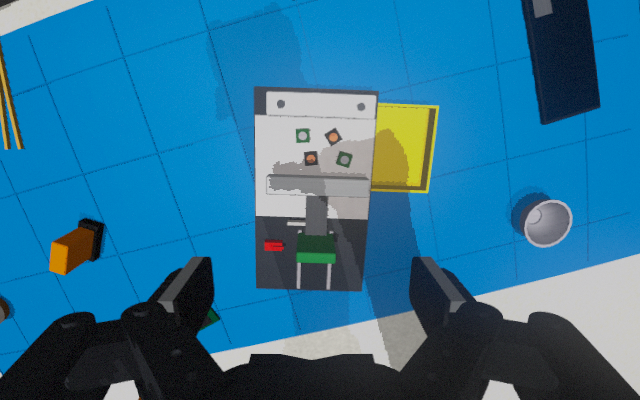

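The wrist view shows the holder: fixed jaw at the top (y≈103), chips at (303,135), (333,136), (311,158) and (344,159), and the tray at (405,145). It also shows the white pointer at (297,223), the red marker at (274,245), the tab at (316,248) and the scraper at (76,245). Now an enlarged crop for measuring.

```bash
python3 - <<'E'
from h import *
import pickle;c=pickle.load(open("w1.pkl","rb"))
crop(c,245,80,200,150,4,"w2a.png");crop(c,245,200,140,95,5,"w2b.png");crop(c,30,200,100,90,6,"w2c.png")
E
```

```text
(no output)
```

View pics/w2a.png

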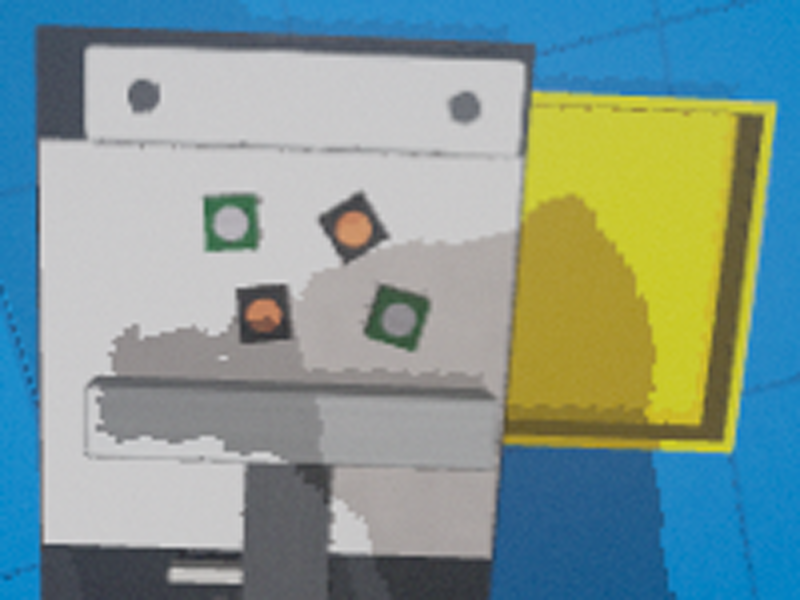

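View pics/w2b.png

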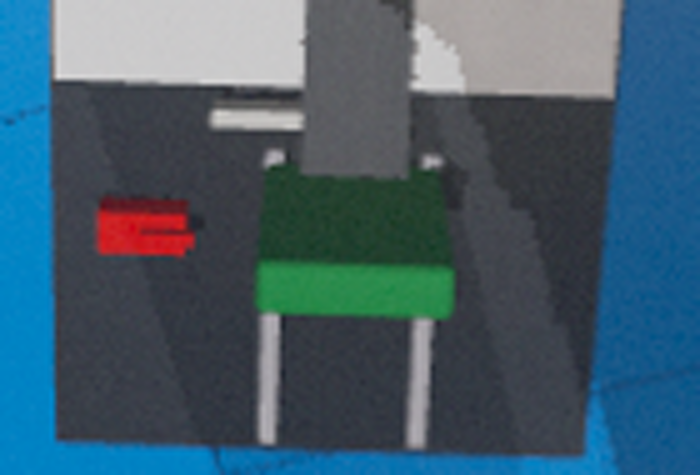

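View pics/w2c.png

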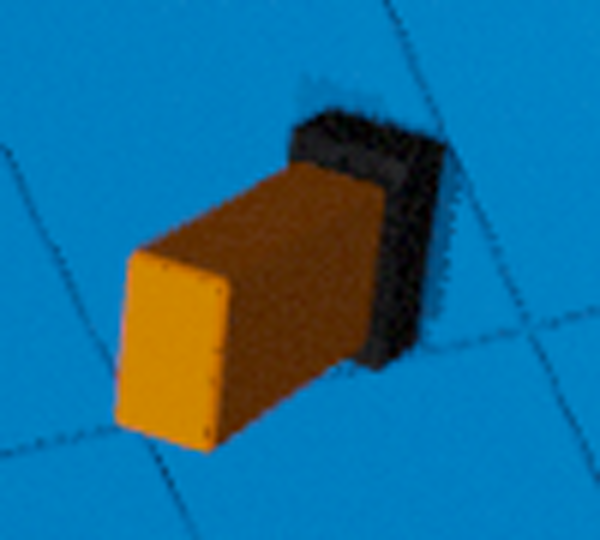

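```bash
cat > fit.py <<'E'
from h import *
import pickle;c=pickle.load(open("w1.pkl","rb"))
A=lambda x,y:(245+x/4,80+y/4); B=lambda x,y:(245+x/5,200+y/5)
obs=[(A(85,45),80,55,.047),(A(525,61),80,-55,.047),(A(88,139),56,55,.047),(A(523,155),56,-55,.047),
(A(86,389),-6,55,.047),(A(497,399),-6,-55,.047),(A(85,458),-26,55,.047),(A(497,468),-26,-55,.047),
(A(40,140),None,70,.029),(A(43,545),None,70,.029),(A(490,557),None,-60,.029),
(B(57,438),-150,70,.029),(B(584,455),-150,-60,.029),
(B(257,265),-73,20,.088),(B(455,267),-73,-20,.088),(B(455,318),-85,-20,.088),(B(257,312),-85,20,.088)]
W=[cast(c,o[0],o[3])[0] for o in obs]
from scipy.optimize import least_squares
def toH(P,p): 
    a=p[2];d=np.array(P)[...,:2]-p[:2];return np.stack([d[...,0]*np.cos(a)+d[...,1]*np.sin(a),-d[...,0]*np.sin(a)+d[...,1]*np.cos(a)],-1)*1000
def res(p):
    r=[]
    for o,w in zip(obs,W):
        h=toH(w,p)
        if o[1] is not None:r.append(h[0]-o[1])
        r.append(h[1]-o[2])
    return r
q=least_squares(res,[.56,-.08,-.25],loss="soft_l1").x
def toW(x,y,z,p=q): ca,sa=np.cos(p[2]),np.sin(p[2]);return np.array([p[0]+(ca*x-sa*y)/1000,p[1]+(sa*x+ca*y)/1000,z])
if __name__=="__main__":
    print(q[:2].round(4),np.degrees(q[2]).round(2))
    for o,w in zip(obs,W):print(o[1:],toH(w,q).round(1))
    for n,u,z in (("chip",(232,222),.036),("chip",(352,228),.036),("chip",(264,315),.036),("chip",(400,317),.036)):print(n,toH(cast(c,A(*u),z)[0],q).round(1))
    for n,u in (("pointer top",(210,110)),("ptr bot",(210,131)),("ptr tip c",(210,120)),("nose up",(190,231)),("nose low",(190,250)),("mk TL",(98,211)),("mk BL",(98,253)),("mk TR",(187,213)),("mk BR",(185,255))):
        print(n,[toH(cast(c,B(*u),z)[0],q).round(1) for z in (.03,.035,.041)])
    C=lambda x,y:(30+x/6,200+y/6)
    P=cast(c,[C(132,250),C(230,278),C(212,450),C(117,424)],.067);print(P.round(4),P.mean(0).round(4),[np.linalg.norm(P[i]-P[i-1]).round(4) for i in range(4)],np.degrees(np.arctan2(*(P[0]-P[3])[1::-1])),np.degrees(np.arctan2(*(P[1]-P[2])[1::-1])))
    F=cast(c,[C(335,110),C(445,150),C(378,368)],.012);print(F.round(4),F[[0,2]].mean(0))
E
python3 fit.py
```

```text
[ 0.563  -0.0802] -16.4
(80, 55, 0.047) [79.3 55. ]
(80, -55, 0.047) [ 79.4 -53.9]
(56, 55, 0.047) [56.6 54.2]
(56, -55, 0.047) [ 56.6 -55.3]
(-6, 55, 0.047) [-7.4 54.7]
(-6, -55, 0.047) [ -6.3 -53.7]
(-26, 55, 0.047) [-26.2  54.9]
(-26, -55, 0.047) [-25.1 -55.3]
(None, 70, 0.029) [55.5 69.2]
(None, 70, 0.029) [-57.2  69.4]
(None, -60, 0.029) [-56.4 -58.9]
(-150, 70, 0.029) [-149.4   69.8]
(-150, -60, 0.029) [-149.7  -59.7]
(-73, 20, 0.088) [-74.2  20. ]
(-73, -20, 0.088) [-73.3 -19.3]
(-85, -20, 0.088) [-84.4 -19.9]
(-85, 20, 0.088) [-84.5  19.7]
chip [36.3 17.7]
chip [ 35.9 -13.9]
chip [12.1  8.5]
chip [ 12.8 -27.9]
pointer top [array([-62.5,  33.4]), array([-60.7,  33.1]), array([-58.6,  32.7])]
ptr bot [array([-67.6,  33.3]), array([-65.8,  33. ]), array([-63.6,  32.6])]
ptr tip c [array([-64.9,  33.4]), array([-63.1,  33. ]), array([-61. ,  32.7])]
nose up [array([-92.7,  37.7]), array([-90.5,  37.3]), array([-87.9,  36.8])]
nose low [array([-97.6,  37.6]), array([-95.3,  37.2]), array([-92.6,  36.8])]
mk TL [array([-88.4,  59.2]), array([-86.3,  58.6]), array([-83.8,  57.7])]
mk BL [array([-99.1,  59.3]), array([-96.9,  58.6]), array([-94.1,  57.8])]
mk TR [array([-88.2,  38.4]), array([-86.1,  38. ]), array([-83.5,  37.6])]
mk BR [array([-98.9,  38.8]), array([-96.6,  38.4]), array([-93.9,  37.9])]
[[0.5658 0.2195 0.067 ]
 [0.5562 0.2033 0.067 ]
 [0.5251 0.2232 0.067 ]
 [0.5344 0.2395 0.067 ]] [0.5453 0.2214 0.067 ] [np.float64(0.0372), np.float64(0.0189), np.float64(0.0369), np.float64(0.0188)] -32.522352454987086 -32.59435692351971
[[0.5727 0.2128 0.012 ]
 [0.5588 0.1933 0.012 ]
 [0.5167 0.2292 0.012 ]] [0.54467543 0.22103093 0.012     ]
```

The holder fit holds to about 1 mm against the given sizes: origin (0.563, -0.080), yaw -16.4°. The scraper's top face measures 37×19 mm (38×20 expected). Its centre is (0.545, 0.221), yaw -32.5°, and the foot corners agree. All chips lie inside the foot's 0..50 swath in x. Next is the grasp move.

```bash
python3 - <<'E'
from h import *
move([.545,.2212,.026],-32.5)
E
```

```text
t 2.73 tcp [ 0.5609 -0.0711  0.2495] yaw -14.29 tilt [ 0.e+00 -1.e-04 -1.e+00] F [ 0.1 -0.3  0.2] w 0.0852
shift cm (present tool axes) [ -8.76 -27.93  22.35] turn units 3.04
```

Emit:
jog_arm:
  rows:
    - {"x": -1.25, "y": -3.99, "z": 1.0, "turn": 0}
    - {"x": -1.25, "y": -3.99, "z": 1.0, "turn": 0}
    - {"x": -1.25, "y": -3.99, "z": 1.0, "turn": 0}
    - {"x": -1.25, "y": -3.99, "z": 1.0, "turn": 0}
    - {"x": -1.25, "y": -3.99, "z": 1.0, "turn": 0}
    - {"x": -1.25, "y": -3.99, "z": 1.0, "turn": 0}
    - {"x": -1.26, "y": -3.99, "z": 1.0, "turn": 0}
    - {"x": 0, "y": 0, "z": 0, "turn": 1.52}
    - {"x": 0, "y": 0, "z": 0, "turn": 1.52}
    - {"x": 0, "y": 0, "z": 1.6, "turn": 0}
    - {"x": 0, "y": 0, "z": 1.6, "turn": 0}
    - {"x": 0, "y": 0, "z": 1.6, "turn": 0}
    - {"x": 0, "y": 0, "z": 0, "turn": 0}

```text
time_s: 4.35
tool_pos: [0.5439, 0.2202, 0.1288]
tool_rot: [0.96, -0.281, -0.002, 0.002]
ft_force: [0.1, 0.2, -0.0]
grip_width: 0.0854
```

```bash
python3 - <<'E'
from h import *
move([.545,.2212,.026],-32.5)
c=cam("wrist");cv2.imwrite("pics/w3.png",c["img"])
import pickle;pickle.dump(c,open("w3.pkl","wb"))
E
```

```text
t 4.35 tcp [0.5439 0.2202 0.1288] yaw -32.62 tilt [-0.0048 -0.0018 -1.    ] F [ 0.1  0.2 -0. ] w 0.0854
shift cm (present tool axes) [ 0.07 -0.19 10.28] turn units -0.02
```

View pics/w3.png

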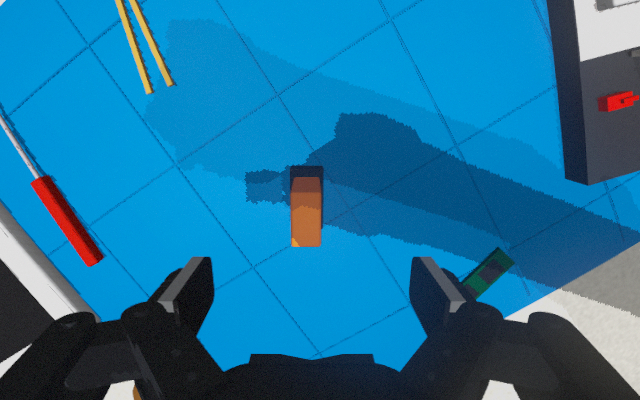

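The scraper is upright, centred between the fingers at (307,210) and aligned with the tool. The memory module at (490,270) is near the right finger's path, so I'll check that clearance.

```bash
python3 - <<'E'
from h import *
import pickle;c=pickle.load(open("w3.pkl","rb"))
Ti=np.linalg.inv(pose(arm.get_state()))
t=lambda p:(np.c_[p,np.ones(len(p))]@Ti.T)[:,:3].round(4)
print("module",t(cast(c,[(499,248),(514,259),(466,292)],.007)))
print("top face near edge/foot",t(cast(c,[(291,246),(322,246)],.067)),t(cast(c,[(290,166),(323,166)],.017)))
E
```

```text
module [[-0.0484  0.1665  0.1235]
 [-0.0593  0.1824  0.1236]
 [-0.0917  0.1426  0.1235]]
top face near edge/foot [[-0.019  -0.0122  0.0631]
 [-0.019   0.0084  0.0631]] [[ 0.0258 -0.0149  0.113 ]
 [ 0.0258  0.0105  0.1131]]
```

Emit:
jog_arm:
  rows:
    - {"x": 0.07, "y": -0.19, "z": 1.6, "turn": 0}
    - {"x": 0, "y": 0, "z": 2.2, "turn": 0}
    - {"x": 0, "y": 0, "z": 2.2, "turn": 0}
    - {"x": 0, "y": 0, "z": 2.2, "turn": 0}
    - {"x": 0, "y": 0, "z": 1.4, "turn": 0}
    - {"x": 0, "y": 0, "z": 0.6, "turn": 0}
    - {"x": 0, "y": 0, "z": 0, "turn": 0}

```text
time_s: 5.28
tool_pos: [0.5474, 0.2226, 0.0294]
tool_rot: [0.96, -0.281, -0.0, -0.0]
ft_force: [0.5, -0.4, 0.5]
grip_width: 0.0855
```

Emit:
jog_arm:
  rows:
    - {"x": 0, "y": 0, "z": 0, "turn": 0}
    - {"x": 0, "y": 0, "z": 0, "turn": 0}
    - {"x": 0, "y": 0, "z": 0, "turn": 0}
    - {"x": 0, "y": 0, "z": 0, "turn": 0}
    - {"x": 0, "y": 0, "z": 0, "turn": 0}
    - {"x": 0, "y": 0, "z": 0, "turn": 0}
    - {"x": 0, "y": 0, "z": 0, "turn": 0}
    - {"x": 0, "y": 0, "z": 0, "turn": 0}
  jaw: 1
  force: 50

```text
time_s: 6.28
tool_pos: [0.5477, 0.2225, 0.0299]
tool_rot: [0.96, -0.281, 0.0, -0.0]
ft_force: [-0.7, -0.5, 3.9]
grip_width: 0.0195
```

```bash
python3 - <<'E'
from h import *
move([.545,.2212,.026],-32.5)
c=cam("wrist");cv2.imwrite("pics/w4.png",c["img"])
c=cam("side");crop(c,230,190,130,110,5,"s4.png")
E
```

```text
t 6.28 tcp [0.5477 0.2225 0.0299] yaw -32.67 tilt [ 7.e-04  1.e-04 -1.e+00] F [-0.7 -0.5  3.9] w 0.0195
shift cm (present tool axes) [-0.16  0.26  0.39] turn units -0.03
```

View pics/w4.png

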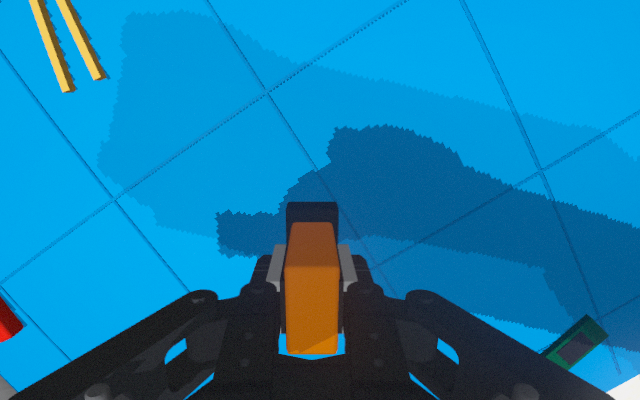

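View pics/s4.png

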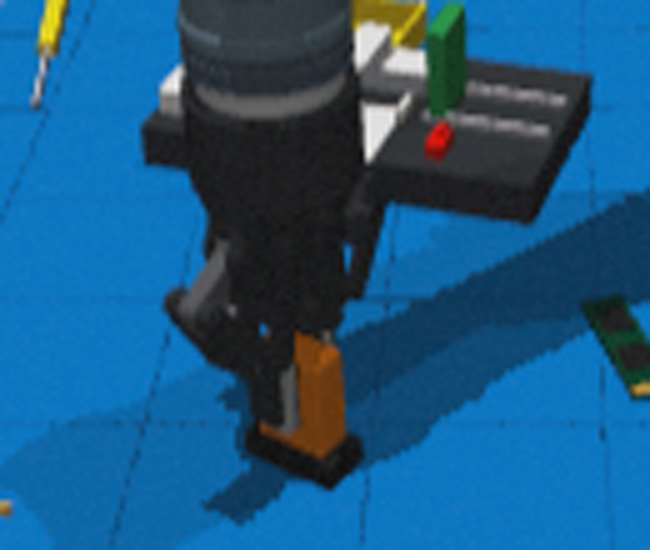

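The scraper is gripped (opening 19.5 mm), standing square between the pads with its foot on the mat and the fingertips well above the foot. Now I'll lift it and carry it to the channel's free +y end.

```bash
python3 - <<'E'
from h import *;from fit import *
t=toW(26.4,52,.12);print(t); 
s=arm.get_state();move(t,-16.4)
T=pose(s);yaw=np.radians(-16.4);d=t-T[:3,3];x=np.array([np.cos(yaw),np.sin(yaw)]);y=np.array([np.sin(yaw),-np.cos(yaw)]);print("in holder-aligned tool axes",(d[:2]@x*100).round(2),(d[:2]@y*100).round(2))
E
```

```text
[ 0.60298866 -0.0377241   0.12      ]
t 6.38 tcp [0.5477 0.2225 0.0299] yaw -32.67 tilt [ 7.e-04  2.e-04 -1.e+00] F [ 0.1 -0.7  4.5] w 0.0191
shift cm (present tool axes) [18.7  18.92 -9.01] turn units -2.71
in holder-aligned tool axes 12.65 23.41
```

Emit:
jog_arm:
  rows:
    - {"x": 0, "y": 0, "z": -1.5, "turn": 0}
    - {"x": 0, "y": 0, "z": -3, "turn": 0}
    - {"x": 0, "y": 0, "z": -3, "turn": 0}
    - {"x": 0, "y": 0, "z": -1.5, "turn": 0}
    - {"x": 0, "y": 0, "z": 0, "turn": -1.35}
    - {"x": 0, "y": 0, "z": 0, "turn": -1.36}
    - {"x": 1.6, "y": 2.9, "z": 0, "turn": 0}
    - {"x": 1.6, "y": 2.9, "z": 0, "turn": 0}
    - {"x": 1.6, "y": 2.9, "z": 0, "turn": 0}
    - {"x": 1.6, "y": 2.9, "z": 0, "turn": 0}
    - {"x": 1.6, "y": 2.9, "z": 0, "turn": 0}
    - {"x": 1.6, "y": 2.9, "z": 0, "turn": 0}
    - {"x": 1.6, "y": 2.9, "z": 0, "turn": 0}
    - {"x": 1.45, "y": 3.1, "z": 0, "turn": 0}
    - {"x": 0, "y": 0, "z": 0, "turn": 0}
    - {"x": 0, "y": 0, "z": 0, "turn": 0}

```text
time_s: 8.38
tool_pos: [0.6019, -0.0369, 0.119]
tool_rot: [0.99, -0.143, -0.001, -0.0]
ft_force: [0.2, -0.1, -1.3]
grip_width: 0.0196
```

```bash
python3 - <<'E'
from h import *;from fit import *
move(toW(26.4,52,.057),-16.4)
c=cam("wrist");cv2.imwrite("pics/w5.png",c["img"]);pickle.dump(c,open("w5.pkl","wb"))
E
```

```text
t 8.38 tcp [ 0.6019 -0.0369  0.119 ] yaw -16.39 tilt [-0.0013  0.0011 -1.    ] F [ 0.2 -0.1 -1.3] w 0.0196
shift cm (present tool axes) [0.14 0.06 6.2 ] turn units 0.0
```

View pics/w5.png

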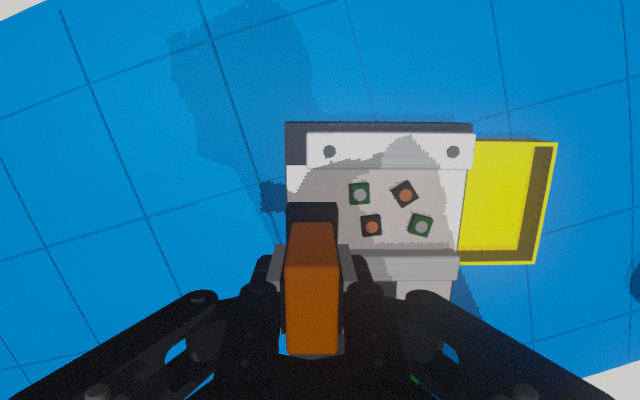

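The scraper hangs over the free +y end at (312,260), with chips at (360,193), (404,194), (372,226) and (420,225) ahead of it. I'll check its alignment with the channel.

```bash
python3 - <<'E'
from fit import *
c=pickle.load(open("w5.pkl","rb"));crop(c,270,120,200,145,4,"w5a.png")
E
```

```text
(no output)
```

View pics/w5a.png

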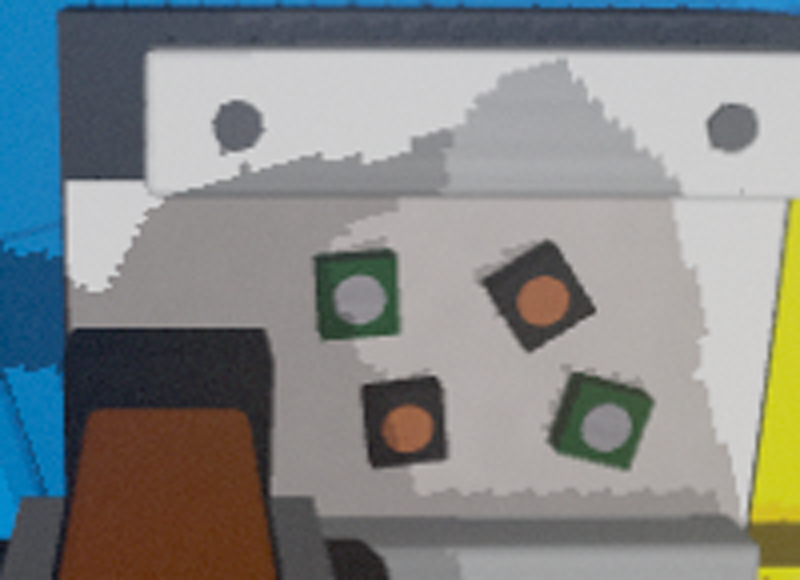

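```bash
python3 - <<'E'
from fit import *
c=pickle.load(open("w5.pkl","rb"));A=lambda x,y:(270+x/4,120+y/4)
print("fixed front",toH(cast(c,[A(160,195),A(790,197)],.047),q))
print("sprung front top",toH(cast(c,[A(400,542),A(750,546)],.047),q))
print("bed y=70 edge",toH(cast(c,[A(65,200),A(65,290)],.029),q), "y=-60",toH(cast(c,[A(785,220),A(747,520)],.029),q))
zu=.119-.0269
print("foot far top edge",toH(cast(c,[A(72,329),A(262,329)],zu+.014),q))
print("foot far bottom?",toH(cast(c,[A(270,345)],zu),q))
T=pose(arm.get_state());print("tcp H",toH(T[:3,3],q))
E
```

```text
fixed front [[ 56.41333289  53.10261067]
 [ 56.28915583 -50.66461528]]
sprung front top [[ -5.22080126  11.05730367]
 [ -6.49188832 -51.66952087]]
bed y=70 edge [[52.26005639 69.91019367]
 [35.88752872 70.25510988]] y=-60 [[ 48.81112812 -58.89972788]
 [ -9.58654231 -59.08917036]]
foot far top edge [[50.79763578 63.58408602]
 [50.77378022 40.57893685]]
foot far bottom? [[44.53448728 38.41665677]]
tcp H [24.94098379 53.45202349]
```

Emit:
jog_arm:
  rows:
    - {"x": 0, "y": 0, "z": 1.2, "turn": 0}
    - {"x": 0, "y": 0, "z": 1.6, "turn": 0}
    - {"x": 0, "y": 0, "z": 1.6, "turn": 0}
    - {"x": 0, "y": 0, "z": 1.0, "turn": 0}
    - {"x": 0, "y": 0, "z": 0.6, "turn": 0}
    - {"x": 0, "y": 0, "z": 0, "turn": 0}
    - {"x": 0, "y": 0, "z": 0, "turn": 0}

```text
time_s: 9.3
tool_pos: [0.6032, -0.0378, 0.06]
tool_rot: [0.99, -0.143, 0.001, -0.0]
ft_force: [0.4, -0.1, -1.0]
grip_width: 0.0197
```

```bash
python3 - <<'E'
from h import *;from fit import *
s=arm.get_state();print(toH(s["tool_pos"],q));move(toW(25.3,52,.057),-16.4)
c=cam("wrist");cv2.imwrite("pics/w6.png",c["img"]);pickle.dump(c,open("w6.pkl","wb"))
E
```

```text
[26.63532526 52.03461871]
t 9.3 tcp [ 0.6032 -0.0378  0.06  ] yaw -16.41 tilt [ 0.0012 -0.     -1.    ] F [ 0.4 -0.1 -1. ] w 0.0197
shift cm (present tool axes) [-0.13  0.    0.3 ] turn units -0.0
```

View pics/w6.png

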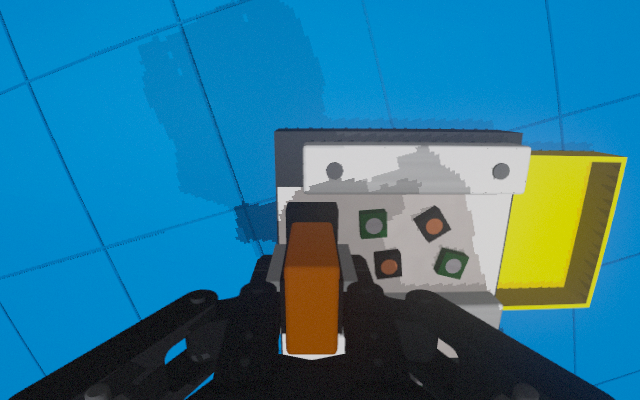

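The foot sits in the channel, about 4–5 mm from the fixed jaw (foot edge row 203, jaw edge row 194). I'll centre it by 1.3 mm and lower it to about 1 mm above the bed.

Emit:
jog_arm:
  rows:
    - {"x": -0.13, "y": 0, "z": 0.2, "turn": 0}
    - {"x": 0, "y": 0, "z": 0.12, "turn": 0}
    - {"x": 0, "y": 0, "z": 0, "turn": 0}
    - {"x": 0, "y": 0, "z": 0, "turn": 0}

```text
time_s: 9.85
tool_pos: [0.6014, -0.0374, 0.0563]
tool_rot: [0.99, -0.143, 0.0, -0.0]
ft_force: [0.3, -0.4, -0.7]
grip_width: 0.0194
```

```bash
python3 - <<'E'
from h import *;from fit import *
s=arm.get_state();print(toH(s["tool_pos"],q));move(toW(25.3,-67,.057),-16.4)
c=cam("wrist");crop(c,270,120,200,145,4,"w7.png");
A=lambda x,y:(270+x/4,120+y/4)
pickle.dump(c,open("w7.pkl","wb"))
c=cam("side");crop(c,240,170,130,70,6,"s7.png")
E
```

```text
[24.76974877 51.84888546]
t 9.85 tcp [ 0.6014 -0.0374  0.0563] yaw -16.41 tilt [ 1.e-04  0.e+00 -1.e+00] F [ 0.3 -0.4 -0.7] w 0.0194
shift cm (present tool axes) [ 0.05 11.88 -0.07] turn units -0.0
```

View pics/w7.png

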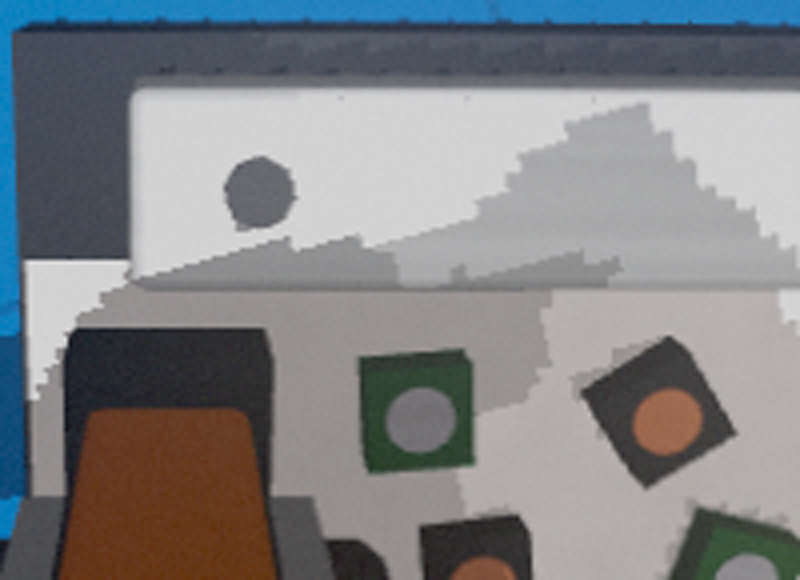

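View pics/s7.png

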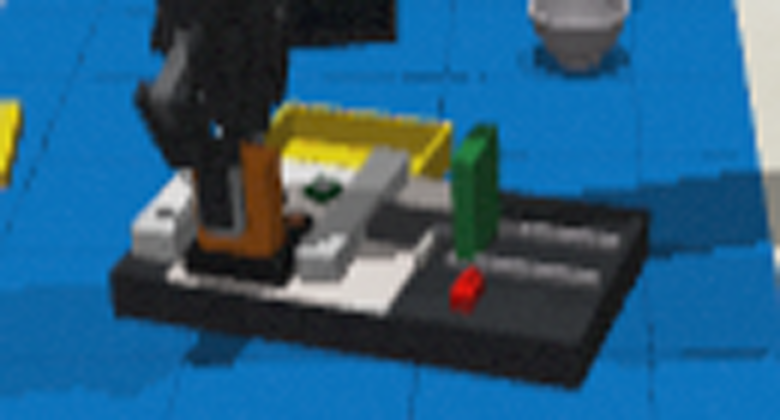

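The foot is free of the bed and both jaws, slightly towards the fixed jaw. I'll shift it 1.2 mm and push slowly towards the tray.

Emit:
jog_arm:
  rows:
    - {"x": -0.12, "y": 0, "z": -0.04, "turn": 0}
    - {"x": 0, "y": 0.4, "z": 0, "turn": 0}
    - {"x": 0, "y": 0.6, "z": 0, "turn": 0}
    - {"x": 0, "y": 0.6, "z": 0, "turn": 0}
    - {"x": 0, "y": 0.6, "z": 0, "turn": 0}
    - {"x": 0, "y": 0.6, "z": 0, "turn": 0}
    - {"x": 0, "y": 0.6, "z": 0, "turn": 0}
    - {"x": 0, "y": 0.6, "z": 0, "turn": 0}
    - {"x": 0, "y": 0.6, "z": 0, "turn": 0}
    - {"x": 0, "y": 0.6, "z": 0, "turn": 0}
    - {"x": 0, "y": 0.6, "z": 0, "turn": 0}
    - {"x": 0, "y": 0.6, "z": 0, "turn": 0}
    - {"x": 0, "y": 0, "z": 0, "turn": 0}

```text
time_s: 11.58
tool_pos: [0.5819, -0.0994, 0.0567]
tool_rot: [0.99, -0.143, -0.0, 0.0]
ft_force: [-1.0, 1.5, -0.8]
grip_width: 0.0189
```

```bash
python3 - <<'E'
from h import *;from fit import *
s=arm.get_state();print(toH(s["tool_pos"],q));move(toW(24,-67,.057),-16.4)
c=cam("wrist");cv2.imwrite("pics/w8.png",c["img"])
E
```

```text
[ 23.5996303 -13.1658189]
t 11.57 tcp [ 0.5819 -0.0994  0.0567] yaw -16.47 tilt [-2.e-04 -5.e-04 -1.e+00] F [-1.   1.5 -0.8] w 0.0189
shift cm (present tool axes) [ 0.05  5.38 -0.03] turn units -0.01
```

View pics/w8.png

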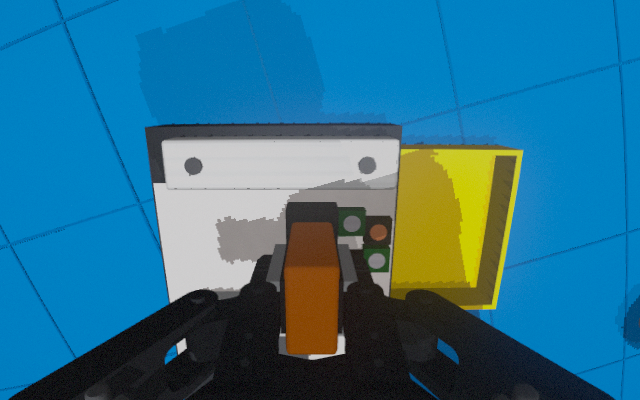

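Three chips show ahead of the foot at (351,223), (378,232) and (376,261); the fourth is hidden behind the finger. Continuing the push past the edge.

Emit:
jog_arm:
  rows:
    - {"x": 0, "y": 0.6, "z": 0, "turn": 0}
    - {"x": 0, "y": 0.6, "z": 0, "turn": 0}
    - {"x": 0, "y": 0.6, "z": 0, "turn": 0}
    - {"x": 0, "y": 0.6, "z": 0, "turn": 0}
    - {"x": 0, "y": 0.6, "z": 0, "turn": 0}
    - {"x": 0, "y": 0.6, "z": 0, "turn": 0}
    - {"x": 0, "y": 0.6, "z": 0, "turn": 0}
    - {"x": 0, "y": 0.6, "z": 0, "turn": 0}
    - {"x": 0, "y": 0.6, "z": 0, "turn": 0}
    - {"x": 0, "y": 0.3, "z": 0, "turn": 0}
    - {"x": 0, "y": 0, "z": 0, "turn": 0}
    - {"x": 0, "y": 0, "z": 0, "turn": 0}

```text
time_s: 13.12
tool_pos: [0.5662, -0.1527, 0.0567]
tool_rot: [0.99, -0.142, 0.0, -0.0]
ft_force: [0.1, 0.3, -1.7]
grip_width: 0.0194
```

```bash
python3 - <<'E'
from h import *;from fit import *
s=arm.get_state();print(toH(s["tool_pos"],q));move(toW(24,-67,.057),-16.4)
c=cam("wrist");cv2.imwrite("pics/w9.png",c["img"])
c=cam("side");crop(c,240,170,130,70,6,"s9.png")
c=cam("top");crop(c,300,140,110,105,5,"t9.png")
E
```

```text
[ 23.55137279 -68.72790948]
t 13.12 tcp [ 0.5662 -0.1527  0.0567] yaw -16.38 tilt [ 1.e-04  3.e-04 -1.e+00] F [ 0.1  0.3 -1.7] w 0.0194
shift cm (present tool axes) [ 0.04 -0.17 -0.03] turn units 0.0
```

View pics/w9.png

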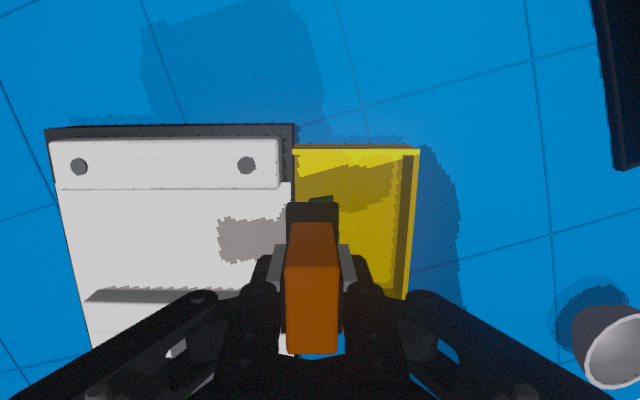

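View pics/s9.png

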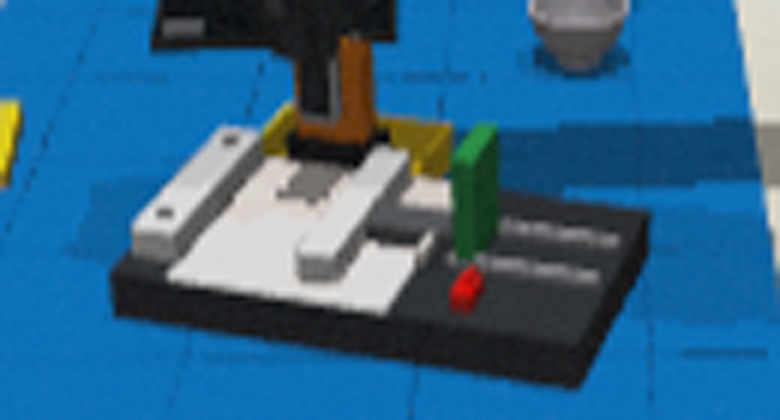

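The bed is empty in both views. I'll lift, move back along +y, and look into the tray.

Emit:
jog_arm:
  rows:
    - {"x": 0, "y": 0, "z": -1.0, "turn": 0}
    - {"x": 0, "y": 0, "z": -2.5, "turn": 0}
    - {"x": 0, "y": 0, "z": -2.5, "turn": 0}
    - {"x": 0, "y": -2, "z": -1.5, "turn": 0}
    - {"x": 0, "y": -4, "z": 0, "turn": 0}
    - {"x": 0, "y": -4, "z": 0, "turn": 0}
    - {"x": 0, "y": -4, "z": 0, "turn": 0}
    - {"x": 0, "y": 0, "z": 0, "turn": 0}

```text
time_s: 14.28
tool_pos: [0.6063, -0.01, 0.1324]
tool_rot: [0.99, -0.138, 0.0, -0.003]
ft_force: [-0.4, 0.1, -0.6]
grip_width: 0.0192
```

```bash
python3 - <<'E'
from h import *;from fit import *
s=arm.get_state();print(toH(s["tool_pos"],q));move(toW(24,165,.03),-16.4)
c=cam("wrist");cv2.imwrite("pics/w10.png",c["img"])
E
```

```text
[21.7578646  79.55791377]
t 14.28 tcp [ 0.6063 -0.01    0.1324] yaw -15.81 tilt [ 0.0014  0.0049 -1.    ] F [-0.4  0.1 -0.6] w 0.0192
shift cm (present tool axes) [ 0.31 -8.49 10.28] turn units 0.1
```

View pics/w10.png

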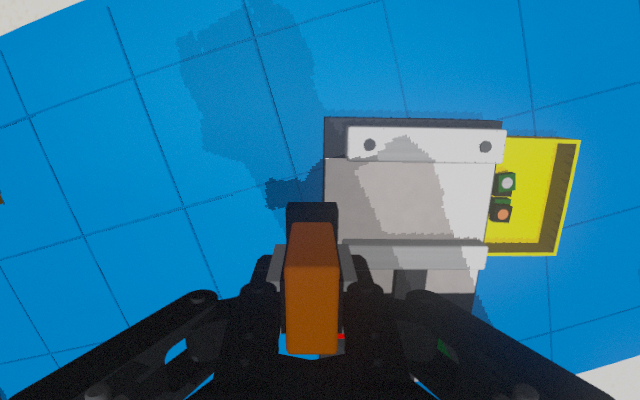

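```bash
python3 - <<'E'
from h import *
c=cam("wrist");crop(c,440,120,150,150,5,"w10a.png")
E
```

```text
(no output)
```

View pics/w10a.png

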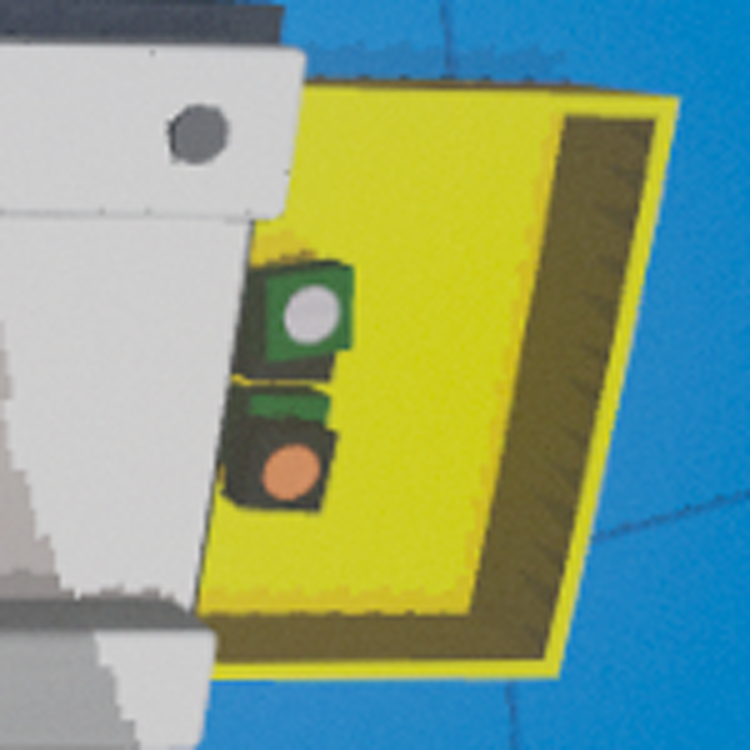

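All four chips are in the tray, as two stacks of two (green on black, black on green), below the rim. Next I'll stand the scraper on the mat about 80 mm beyond the holder's +y side.

Emit:
jog_arm:
  rows:
    - {"x": 0, "y": -2, "z": 0, "turn": 0}
    - {"x": 0, "y": -3, "z": 0, "turn": 0}
    - {"x": 0, "y": -2.5, "z": 0.5, "turn": 0}
    - {"x": 0, "y": -1.0, "z": 1.5, "turn": 0}
    - {"x": 0, "y": 0, "z": 2.0, "turn": 0}
    - {"x": 0, "y": 0, "z": 2.0, "turn": 0}
    - {"x": 0, "y": 0, "z": 2.0, "turn": 0}
    - {"x": 0, "y": 0, "z": 1.0, "turn": 0}
    - {"x": 0, "y": 0, "z": 0.5, "turn": 0}
    - {"x": 0, "y": 0, "z": 0, "turn": 0}
    - {"x": 0, "y": 0, "z": 0, "turn": 0}

```text
time_s: 15.75
tool_pos: [0.6304, 0.063, 0.0376]
tool_rot: [0.99, -0.143, 0.001, -0.0]
ft_force: [-0.1, 0.6, -1.1]
grip_width: 0.0194
```

```bash
python3 - <<'E'
from h import *;from fit import *
s=arm.get_state();print(toH(s["tool_pos"],q));move(toW(24,165,.030),-16.4)
c=cam("side");crop(c,240,190,130,100,6,"s11.png")
E
```

```text
[ 24.27121675 156.35517948]
t 15.75 tcp [0.6304 0.063  0.0376] yaw -16.4 tilt [ 1.8e-03  3.0e-04 -1.0e+00] F [-0.1  0.6 -1.1] w 0.0194
shift cm (present tool axes) [-0.03 -0.86  0.76] turn units 0.0
```

View pics/s11.png

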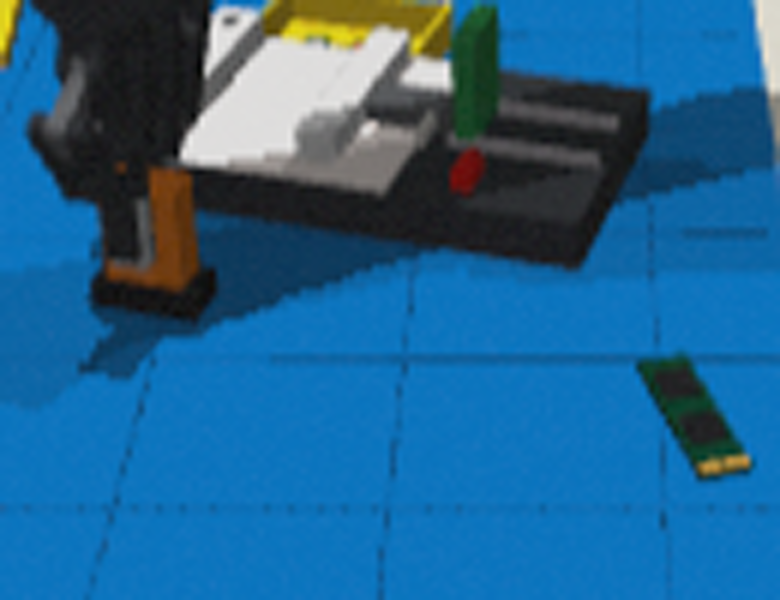

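The scraper is upright over free mat about 8 mm up, well clear of the holder. Lowering it.

Emit:
jog_arm:
  rows:
    - {"x": 0, "y": 0, "z": 0.4, "turn": 0}
    - {"x": 0, "y": 0, "z": 0.3, "turn": 0}
    - {"x": 0, "y": 0, "z": 0, "turn": 0}
    - {"x": 0, "y": 0, "z": 0, "turn": 0}

```text
time_s: 16.3
tool_pos: [0.6299, 0.0627, 0.0299]
tool_rot: [0.99, -0.143, 0.0, -0.0]
ft_force: [-0.3, 0.1, 0.8]
grip_width: 0.0197
```

Emit:
jog_arm:
  rows:
    - {"x": 0, "y": 0, "z": 0, "turn": 0}
    - {"x": 0, "y": 0, "z": 0, "turn": 0}
    - {"x": 0, "y": 0, "z": 0, "turn": 0}
    - {"x": 0, "y": 0, "z": 0, "turn": 0}
    - {"x": 0, "y": 0, "z": 0, "turn": 0}
  jaw: 0.45

```text
time_s: 16.92
tool_pos: [0.6296, 0.0628, 0.0297]
tool_rot: [0.99, -0.143, 0.0, -0.0]
ft_force: [-0.1, -0.3, -0.0]
grip_width: 0.0467
```

Emit:
jog_arm:
  rows:
    - {"x": 0, "y": 0, "z": -1.0, "turn": 0}
    - {"x": 0, "y": 0, "z": -2.5, "turn": 0}
    - {"x": 0, "y": 0, "z": -3.0, "turn": 0}
    - {"x": 0, "y": 0, "z": -3.0, "turn": 0}
    - {"x": 0, "y": 0, "z": -3.0, "turn": 0}
    - {"x": 0, "y": 0, "z": -2.0, "turn": 0}
    - {"x": 0, "y": 0, "z": 0, "turn": 0}

```text
time_s: 17.8
tool_pos: [0.6311, 0.0631, 0.1771]
tool_rot: [0.99, -0.143, 0.002, -0.001]
ft_force: [0.3, 0.4, -0.6]
grip_width: 0.0471
```

```bash
python3 - <<'E'
from h import *;from fit import *
s=arm.get_state();print(s["joint_positions"].round(2));move(toW(-79,0,.16),-16.4+90);move(toW(-79,0,.16),-16.4-90)
c=cam("wrist");cv2.imwrite("pics/w12.png",c["img"])
c=cam("side");crop(c,240,190,130,100,6,"s12.png")
E
```

```text
[ 0.16  0.44 -0.41  1.67  0.19  1.07 -2.17]
t 17.8 tcp [0.6311 0.0631 0.1771] yaw -16.4 tilt [ 4.6e-03  4.0e-04 -1.0e+00] F [ 0.3  0.4 -0.6] w 0.0471
shift cm (present tool axes) [-10.4   15.67   1.64] turn units -15.0
t 17.8 tcp [0.6311 0.0631 0.1771] yaw -16.4 tilt [ 4.6e-03  4.0e-04 -1.0e+00] F [ 0.3  0.4 -0.6] w 0.0471
shift cm (present tool axes) [-10.4   15.67   1.64] turn units 15.0
```

View pics/w12.png

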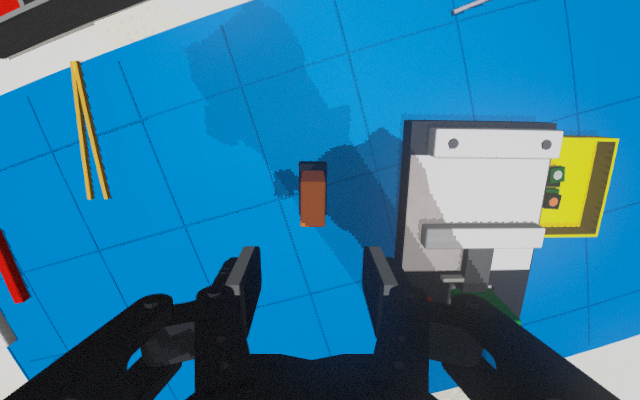

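View pics/s12.png

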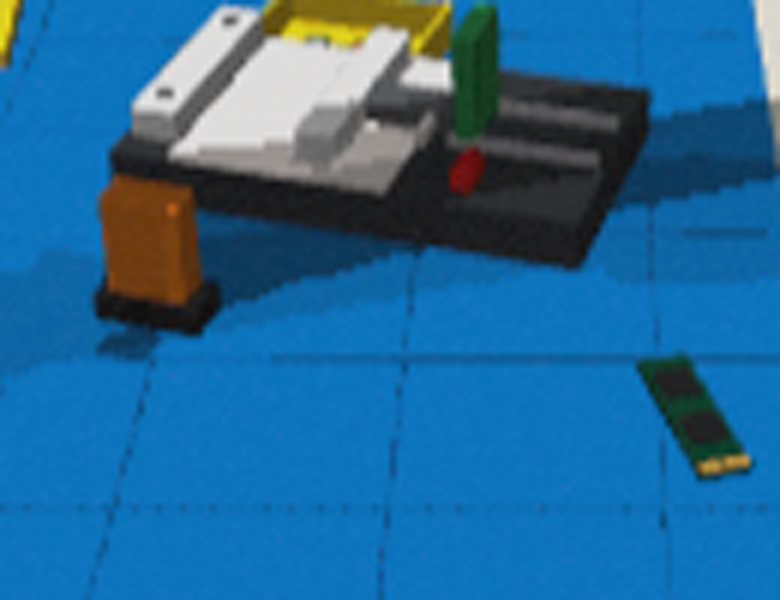

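The scraper stands upright and alone on the mat (side-view crop at (155,255)), clear of the holder. Next I'll move over the tab and turn by -90°, which keeps joint 7 within range.

Emit:
jog_arm:
  rows:
    - {"x": -1.7, "y": 2.6, "z": 0, "turn": 0}
    - {"x": -1.7, "y": 2.6, "z": 0, "turn": 0}
    - {"x": -1.7, "y": 2.6, "z": 0, "turn": 0}
    - {"x": -1.8, "y": 2.6, "z": 0, "turn": 0}
    - {"x": -1.8, "y": 2.6, "z": 0, "turn": 0}
    - {"x": -1.7, "y": 2.6, "z": 0, "turn": 0}
    - {"x": 0, "y": 0, "z": 0, "turn": -1.5}
    - {"x": 0, "y": 0, "z": 0, "turn": -1.5}
    - {"x": 0, "y": 0, "z": 0, "turn": -1.5}
    - {"x": 0, "y": 0, "z": 0, "turn": -1.5}
    - {"x": 0, "y": 0, "z": 0, "turn": -1.5}
    - {"x": 0, "y": 0, "z": 0, "turn": -1.5}
    - {"x": 0, "y": 0, "z": 0, "turn": -1.5}
    - {"x": 0, "y": 0, "z": 0, "turn": -1.5}
    - {"x": 0, "y": 0, "z": 0, "turn": -1.5}
    - {"x": 0, "y": 0, "z": 0, "turn": -1.5}
    - {"x": 0, "y": 0, "z": 0, "turn": 0}
    - {"x": 0, "y": 0, "z": 0, "turn": 0}

```text
time_s: 20.15
tool_pos: [0.485, -0.0576, 0.1738]
tool_rot: [0.801, 0.598, -0.001, -0.001]
ft_force: [-0.1, 0.0, 0.1]
grip_width: 0.0471
```

```bash
python3 - <<'E'
from h import *;from fit import *
s=arm.get_state();print(s["joint_positions"].round(2),toH(s["tool_pos"],q));move(toW(-79,0,.056),-16.4+90)
c=cam("wrist");cv2.imwrite("pics/w13.png",c["img"]);pickle.dump(c,open("w13.pkl","wb"))
E
```

```text
[ 0.54  0.19 -0.55  2.01  0.12  0.98 -0.35] [-81.16340045  -0.32513318]
t 20.15 tcp [ 0.485  -0.0576  0.1738] yaw 73.47 tilt [-1.8e-03  5.0e-04 -1.0e+00] F [-0.1  0.   0.1] w 0.0471
shift cm (present tool axes) [ 0.03  0.24 11.78] turn units -0.02
```

View pics/w13.png

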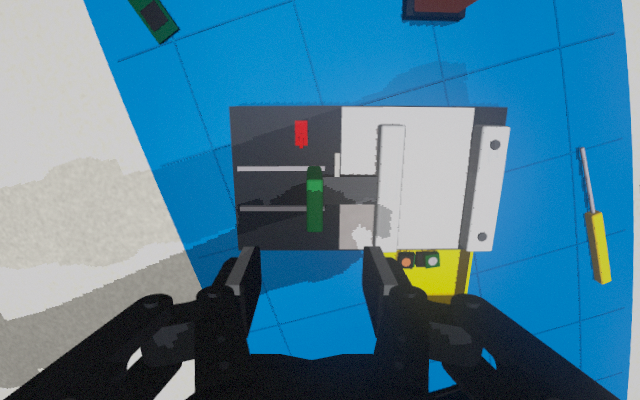

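The view looks from the +y side. The marker is at (301,133), the white pointer at (337,163), the tab top at (315,205) between the fingers, and all four chips in the tray. I'll measure the distance to pull.

```bash
python3 - <<'E'
from fit import *
c=pickle.load(open("w13.pkl","rb"));crop(c,285,110,65,130,6,"w13a.png",cv2.INTER_LINEAR)
E
```

```text
(no output)
```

View pics/w13a.png

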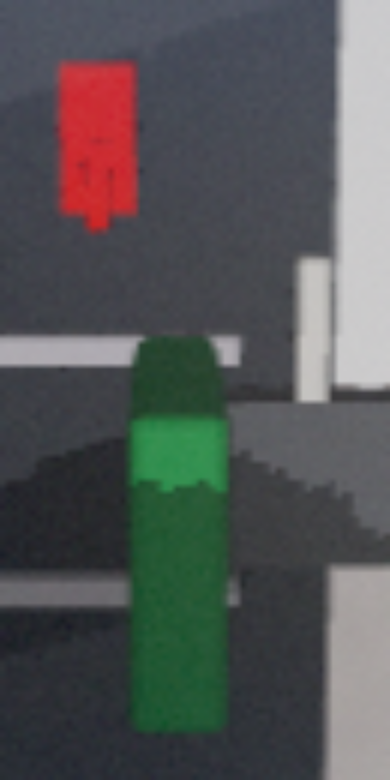

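```bash
python3 - <<'E'
from fit import *
c=pickle.load(open("w13.pkl","rb"));A=lambda x,y:(285+x/6,110+y/6)
for z in (.029,.035,.041):print(z,"mk",toH(cast(c,[A(58,140),A(137,140),A(97,228),A(97,63),A(97,213)],z),q).round(1).tolist(),"ptr",toH(cast(c,[A(298,275),A(331,275),A(314,258)],z),q).round(1).tolist())
print("tab",toH(cast(c,[A(131,420),A(228,418),A(131,732),A(228,732)],.088),q))
E
```

```text
0.029 mk [[-95.2, 47.6], [-84.0, 47.6], [-89.8, 35.2], [-89.5, 58.2], [-89.8, 37.3]] ptr [[-61.0, 28.4], [-56.3, 28.4], [-58.7, 30.8]]
0.035 mk [[-94.8, 48.1], [-83.9, 48.0], [-89.6, 35.9], [-89.3, 58.5], [-89.6, 38.0]] ptr [[-61.4, 29.3], [-56.8, 29.3], [-59.2, 31.7]]
0.041 mk [[-94.5, 48.5], [-83.9, 48.5], [-89.4, 36.6], [-89.2, 58.7], [-89.4, 38.7]] ptr [[-61.8, 30.1], [-57.3, 30.1], [-59.7, 32.5]]
tab [[-84.17134653  19.99662071]
 [-72.8878211   20.20158222]
 [-84.4463638  -18.77153701]
 [-72.63986966 -18.80441166]]
```

Pointer to marker is about 30 mm (within the 20–36 mm range). The marker's 10–11 mm width and the tab at x -72.8..-84.3 agree with the given sizes. I'll descend over the tab.

Emit:
jog_arm:
  rows:
    - {"x": 0.03, "y": 0.24, "z": 1.0, "turn": 0}
    - {"x": 0, "y": 0, "z": 2.0, "turn": 0}
    - {"x": 0, "y": 0, "z": 2.0, "turn": 0}
    - {"x": 0, "y": 0, "z": 1.0, "turn": 0}
    - {"x": 0, "y": 0, "z": 0, "turn": 0}
    - {"x": 0, "y": 0, "z": 0, "turn": 0}

```text
time_s: 20.95
tool_pos: [0.4888, -0.0579, 0.1152]
tool_rot: [0.801, 0.599, 0.0, 0.0]
ft_force: [0.3, -0.2, -0.3]
grip_width: 0.0466
```

```bash
python3 - <<'E'
from h import *;from fit import *
s=arm.get_state();print(toH(s["tool_pos"],q));move(toW(-78.6,0,.056),-16.4+90)
c=cam("wrist");cv2.imwrite("pics/w14.png",c["img"]);pickle.dump(c,open("w14.pkl","wb"))
E
```

```text
[-77.42133599   0.43022477]
t 20.95 tcp [ 0.4888 -0.0579  0.1152] yaw 73.6 tilt [ 1.3e-03 -1.0e-04 -1.0e+00] F [ 0.3 -0.2 -0.3] w 0.0466
shift cm (present tool axes) [-0.04 -0.13  5.92] turn units -0.0
```

View pics/w14.png

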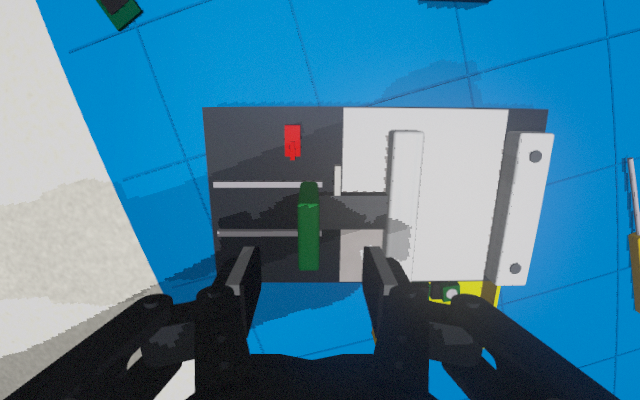

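The tab (columns 298–320) lies centred between the fingers and well short of the bar. Descending the rest.

Emit:
jog_arm:
  rows:
    - {"x": 0, "y": -0.1, "z": 1.2, "turn": 0}
    - {"x": 0, "y": 0, "z": 1.6, "turn": 0}
    - {"x": 0, "y": 0, "z": 1.6, "turn": 0}
    - {"x": 0, "y": 0, "z": 1.0, "turn": 0}
    - {"x": 0, "y": 0, "z": 0.4, "turn": 0}
    - {"x": 0, "y": 0, "z": 0, "turn": 0}
    - {"x": 0, "y": 0, "z": 0, "turn": 0}

```text
time_s: 21.88
tool_pos: [0.4877, -0.0577, 0.0571]
tool_rot: [0.801, 0.599, 0.0, 0.0]
ft_force: [0.3, -0.2, 0.3]
grip_width: 0.047
```

Emit:
jog_arm:
  rows:
    - {"x": 0, "y": 0, "z": 0, "turn": 0}
    - {"x": 0, "y": 0, "z": 0, "turn": 0}
    - {"x": 0, "y": 0, "z": 0, "turn": 0}
    - {"x": 0, "y": 0, "z": 0, "turn": 0}
    - {"x": 0, "y": 0, "z": 0, "turn": 0}
    - {"x": 0, "y": 0, "z": 0, "turn": 0}
    - {"x": 0, "y": 0, "z": 0, "turn": 0}
  jaw: 1
  force: 70

```text
time_s: 22.75
tool_pos: [0.4872, -0.0576, 0.0572]
tool_rot: [0.801, 0.599, -0.0, 0.0]
ft_force: [-3.2, -0.4, 5.8]
grip_width: 0.0112
```

```bash
python3 - <<'E'
from h import *;from fit import *
s=arm.get_state();print(toH(s["tool_pos"],q));move(toW(-78.6-30,0,.056),-16.4+90)
c=cam("wrist");cv2.imwrite("pics/w15.png",c["img"]);pickle.dump(c,open("w15.pkl","wb"))
E
```

```text
[-79.02550642   0.21209367]
t 22.75 tcp [ 0.4872 -0.0576  0.0572] yaw 73.61 tilt [-1.e-04 -4.e-04 -1.e+00] F [-3.2 -0.4  5.8] w 0.0112
shift cm (present tool axes) [-0.02 -2.96  0.12] turn units 0.0
```

View pics/w15.png

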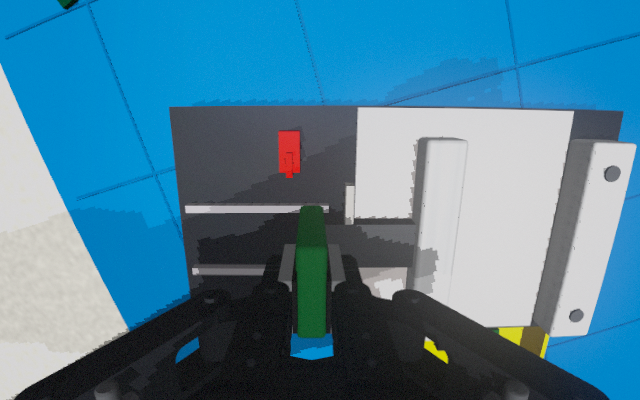

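The tab is gripped (11 mm opening for a 12 mm tab). The pointer is at (349,204) and the marker nose at (289,173). I'll pull 28 mm, then measure.

Emit:
jog_arm:
  rows:
    - {"x": 0, "y": -0.3, "z": 0, "turn": 0}
    - {"x": 0, "y": -0.4, "z": 0, "turn": 0}
    - {"x": 0, "y": -0.4, "z": 0, "turn": 0}
    - {"x": 0, "y": -0.4, "z": 0, "turn": 0}
    - {"x": 0, "y": -0.4, "z": 0, "turn": 0}
    - {"x": 0, "y": -0.4, "z": 0, "turn": 0}
    - {"x": 0, "y": -0.3, "z": 0, "turn": 0}
    - {"x": 0, "y": -0.2, "z": 0, "turn": 0}
    - {"x": 0, "y": 0, "z": 0, "turn": 0}
    - {"x": 0, "y": 0, "z": 0, "turn": 0}
    - {"x": 0, "y": 0, "z": 0, "turn": 0}

```text
time_s: 24.18
tool_pos: [0.4618, -0.0501, 0.0572]
tool_rot: [0.801, 0.599, 0.001, 0.001]
ft_force: [4.6, -1.6, 0.3]
grip_width: 0.011
```

```bash
python3 - <<'E'
from h import *;from fit import *
s=arm.get_state();print(toH(s["tool_pos"],q));move(toW(-78.6-30,0,.056),-16.4+90)
c=cam("wrist");cv2.imwrite("pics/w16.png",c["img"]);crop(c,270,110,100,130,6,"w16a.png",cv2.INTER_LINEAR);pickle.dump(c,open("w16.pkl","wb"))
E
```

```text
[-105.56794889    0.22387091]
t 24.18 tcp [ 0.4618 -0.0501  0.0572] yaw 73.59 tilt [ 3.3e-03 -4.0e-04 -1.0e+00] F [ 4.6 -1.6  0.3] w 0.011
shift cm (present tool axes) [-0.02 -0.3   0.12] turn units -0.0
```

View pics/w16.png

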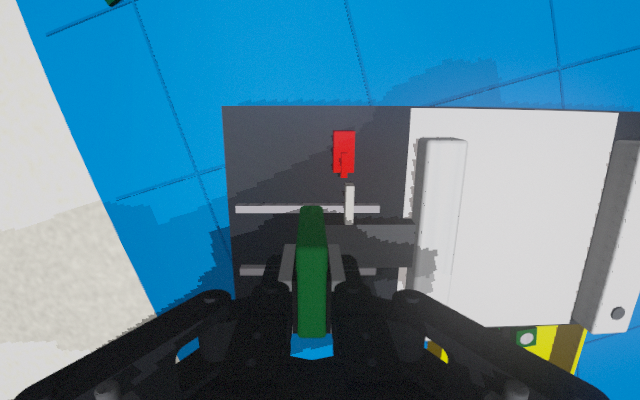

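View pics/w16a.png

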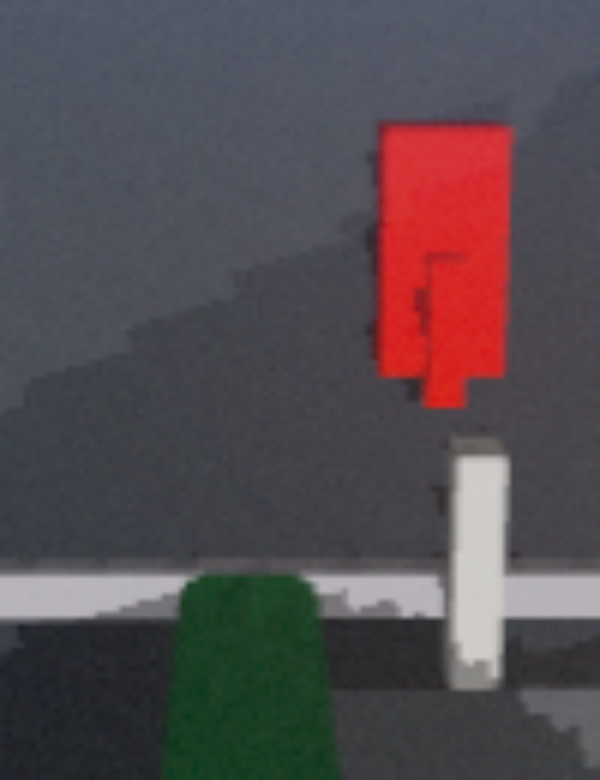

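```bash
python3 - <<'E'
from fit import *
c=pickle.load(open("w16.pkl","rb"));A=lambda x,y:(270+x/6,110+y/6)
for z in (.030,.035,.040):
    P=toH(cast(c,[A(424,407),A(467,407),A(379,126),A(513,126),A(455,456),A(509,456),A(450,688),A(502,688)],z),q);print(z,P.round(1).tolist(),"mk nose",P[:2,0].mean().round(2),"mk top",P[2:4,0].mean().round(2),"ptr",P[4:6,0].mean().round(2),P[6:,0].mean().round(2))
E
```

```text
0.03 [[-90.0, 34.4], [-86.3, 34.4], [-94.3, 58.3], [-83.1, 58.3], [-87.2, 30.0], [-82.5, 30.0], [-87.1, 8.6], [-82.4, 8.6]] mk nose -88.14 mk top -88.68 ptr -84.85 -84.72
0.035 [[-90.5, 35.4], [-86.9, 35.4], [-94.6, 58.6], [-83.8, 58.6], [-87.7, 31.2], [-83.2, 31.2], [-87.6, 10.4], [-83.1, 10.4]] mk nose -88.66 mk top -89.18 ptr -85.46 -85.34
0.04 [[-90.9, 36.5], [-87.4, 36.5], [-95.0, 59.0], [-84.4, 59.0], [-88.3, 32.4], [-83.9, 32.4], [-88.2, 12.2], [-83.7, 12.2]] mk nose -89.18 mk top -89.68 ptr -86.08 -85.96
```

Emit:
jog_arm:
  rows:
    - {"x": 0, "y": -0.2, "z": 0, "turn": 0}
    - {"x": 0, "y": -0.12, "z": 0, "turn": 0}
    - {"x": 0, "y": 0, "z": 0, "turn": 0}
    - {"x": 0, "y": 0, "z": 0, "turn": 0}
    - {"x": 0, "y": 0, "z": 0, "turn": 0}
    - {"x": 0, "y": 0, "z": 0, "turn": 0}

```text
time_s: 24.98
tool_pos: [0.4588, -0.0493, 0.0572]
tool_rot: [0.801, 0.599, 0.001, 0.001]
ft_force: [6.4, -2.1, -0.4]
grip_width: 0.011
```

```bash
python3 - <<'E'
from h import *;from fit import *
s=arm.get_state();print(toH(s["tool_pos"],q));move(toW(-78.6-30,0,.056),-16.4+90)
c=cam("wrist");crop(c,270,110,100,130,6,"w17a.png",cv2.INTER_LINEAR);pickle.dump(c,open("w17.pkl","wb"))
c=cam("side");crop(c,240,170,130,90,6,"s17.png");c=cam("top");crop(c,300,140,110,105,5,"t17.png")
E
```

```text
[-108.62184053    0.22978285]
t 24.98 tcp [ 0.4588 -0.0493  0.0572] yaw 73.59 tilt [ 3.7e-03 -4.0e-04 -1.0e+00] F [ 6.4 -2.1 -0.4] w 0.011
shift cm (present tool axes) [-0.02  0.    0.12] turn units -0.0
```

View pics/w17a.png

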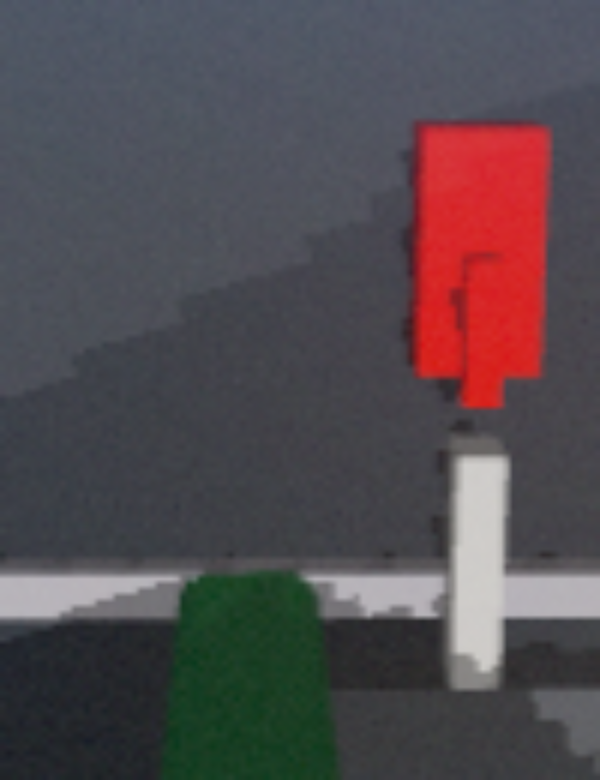

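View pics/s17.png

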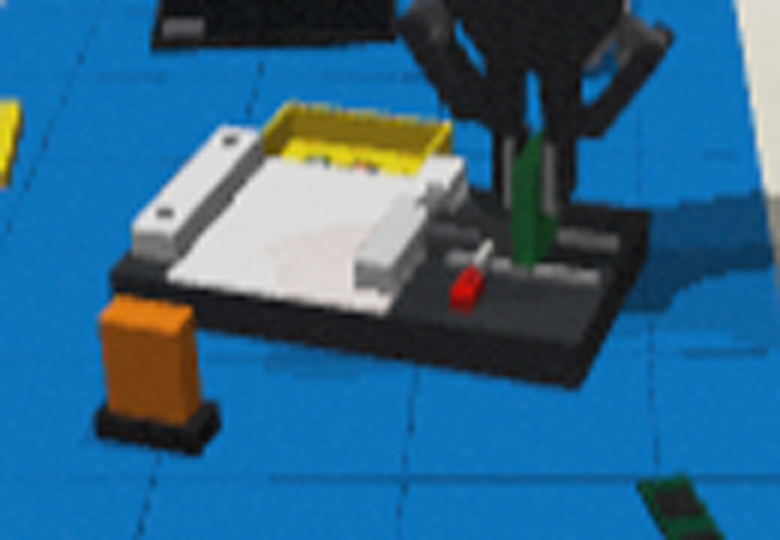

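Pointer and marker nose are now level: nose centre at column 482.5 and pointer centre at 482 in the crop, about 0.3 mm apart at most. The side view shows the pointer in line with the red marker, the scraper upright and the bed empty. I'll do one last hold check, then hand in.

```bash
python3 - <<'E'
from fit import *
c=pickle.load(open("w17.pkl","rb"));A=lambda x,y:(270+x/6,110+y/6)
P=toH(cast(c,[A(461,407),A(504,407),A(417,126),A(551,126),A(455,456),A(509,456)],.040),q);print("nose",P[:2,0].mean(),"body",P[2:4,0].mean(),"ptr",P[4:,0].mean())
s=arm.get_state();print(toH(s["tool_pos"],q),s["ft_force"],s["grip_width"],s["time_s"])
arm.job_done()
s=arm.get_state();print(toH(s["tool_pos"],q),s["ft_force"],s["grip_width"],s["time_s"])
E
```

```text
nose -89.20584179324348 body -89.73950512666626 ptr -89.12256093687593
[-108.62957044    0.18550497] [ 5.91603209 -2.72665039 -0.87435381] 0.010865805040923007 25.125
the job is handed in; nothing more can be done
the job is handed in; nothing more can be done
```

View pics/t17.png

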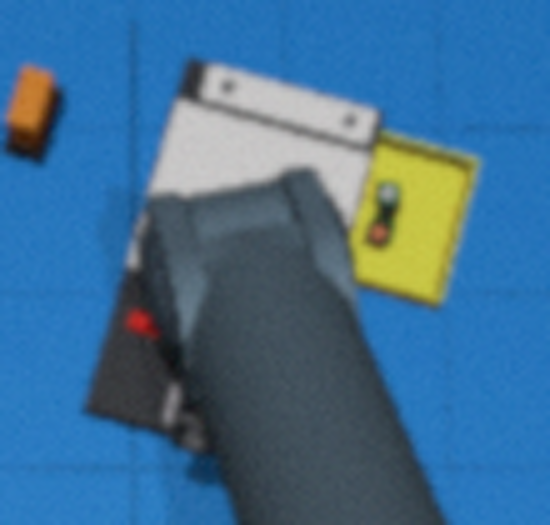

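The job is handed in at 25.1 s. I picked the scraper farthest from the base (0.586 m), swept all four parts along the bed into the yellow tray with its foot, and stood it upright on the mat, clear of the holder's +y side. Then I pulled the green tab out by about 30 mm, and the arm is still holding it there with a 70 N grip.

Last checks:
- **Tray and bed:** the bed is empty, and all four parts are in the tray as two stacks of two. I saw this in an enlarged wrist view after the push, and the last top view agrees.
- **Scraper:** it is upright and let go.
- **Pointer:** it is at x -89.1 mm against the marker nose at -89.2 mm. The marker's body centre read -89.7 mm, so the two readings disagree by about 0.5 mm, which is within calibration.
- **Hold:** the pulling force was about 6.5 N, as expected from the spring, and the grip was steady at an 11 mm opening just before hand-in.

The first jog call was refused for missing keys and moved nothing. No reading was possible after hand-in.

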